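# Raise the barrier arm and feed the sled through

## Task

Push the lowered barrier arm up past its balance point so that it swings over and stays raised by itself, then push the wooden sled along its track, under the raised arm, until its front rests against the stop block at the far end. Only push: do not lift or tip the sled, and leave the other things on the bench where they are. Finish with the robot clear of everything.

Things in the scene. Friction and masses are not known exactly. Their poses are not given: they have to be found in the camera images.
- station: Fixed plywood feed board on the bench, 12 mm thick. Origin: on the bench surface, on the track's centre line. Its y axis runs along the track; x runs across it, roughly away from the robot (yaw up to 0.28 rad). It spans x -145 to +225, y -270 to +270 mm. Two rails, tops 34 mm over the bench, 78 mm apart inside, run from y -250 to +210; the sled slides between them on the board.
- stop_face (a point): Centre of the face of the dark wooden stop block that closes the -y end of the track (block 110 mm wide, 25 mm thick, 45 mm high, bolted across the rails). It lies on the track's centre line, 190 to 240 mm in -y from the board's origin (set differently each time), 34.5 mm over the bench; its y axis is the board's. Here the sled's front face comes to rest.
- stand: Fixed steel stand of the barrier, on the board 145 mm in +x from the track's centre line; its place along the track varies by 30 mm either way. Origin: centre of its underside, on the board's top; axes parallel to the board's. Footprint 100 x 110 mm, 62 mm high.
- pivot (a point): The barrier's hinge axis, 48 mm above the board's top (60 mm above the bench), in the middle of the stand. The axis is parallel to the board's y axis.
- barrier (a joint): Angle of the barrier arm, rad. 0 = lowered: it points from the pivot to the robot's side (board -x), over the track, 14 degrees above level, blocking the sled's load. Grows as it rises; 1.50 = fully raised on its upper stop, leaning back past upright. It balances at about 0.8: let go below, it falls back; above, it swings up by itself in 1 to 3 s and stays. 2 to 4 N at the hand bar starts it.
- bar (a point): Centre of the hand bar at the arm's free end: steel cross bar, 16 mm diameter, 80 mm long, parallel to the hinge, 270 mm from the pivot; lowered, 125 mm above the bench with free space below and toward the robot. Push it from below and the robot's side along its arc. The arm is 24 mm wide, 20 mm deep; a 56 mm round counterweight sits 60 mm from the pivot, square to the arm.
- sled: Loose dark wooden sled, 70 (x) x 150 (y) mm, base 20 mm, about 0.5 kg. Origin: centre of its underside, 110 to 160 mm in +y from the board's origin at the start; axes along the board's. At its rear (+y) end a push board 66 mm wide, 14 mm thick, top 90 mm above the underside. On its front half a steel workpiece, 56 x 50 mm, centred 32 mm toward -y, 113 mm high. Stays where it is left.
- sled_rear (a point): Middle of the rear (+y) face of the sled's push board, 50 mm above the sled's underside (62 mm above the bench): a good place to push. Behind it is free.
- sled_front (a point): Middle of the sled's front (-y) face, 10 mm above its underside.
- tin: Bystander: steel can, 66 mm diameter, 90 mm high, on the board beyond the track, near the stop end. Origin: centre of its underside.
- jar: Bystander: glass jar with a steel cap, 56 mm diameter, 70 mm high, on the board beyond the track, near the sled's starting end. Origin: centre of its underside.
- spanner: Bystander: spanner 160 mm long lying on the board on the robot's side of the track, near the stop end. Origin: centre of its underside.
- screwdriver: Bystander: screwdriver 160 mm long lying on the bench to the robot's left. Origin: centre of its underside.
- mug: Bystander: white mug, 80 mm diameter, 90 mm high, to the left of the board. Origin: centre of its underside.
- oil: Bystander: closed grey bottle, 60 mm diameter, 180 mm high, to the right of the board. Origin: centre of its underside.
- hammer: Bystander: hammer 220 mm long lying to the right of the board. Origin: centre of its underside.
Things that resemble listed ones, but are neither listed nor needed, are in the scene too. Leave any pink or red look-alike of the sled alone.

How it is judged:
By the outcome, as a careful person would: the job done as asked, in the order asked, and still so for the second after the job is handed in, with the robot touching nothing.
It also fails if it takes over 58 s, if anything falls off the work surface, if the arm or the gripper's body presses on something with over 40 N, if the wrist force passes 120 N, or if a joint passes its speed limit or range.

## Robot

A 7-joint arm with a two-finger parallel gripper is mounted at the origin on the work surface. World frame = base frame: x ahead of the robot, y to its left, z up, the work surface at z = 0. Lengths are in m, angles in rad, forces in N, time in s.
With the tool pointing down it reaches from about 0.35 to 0.9 m from the base axis. Payload 8.1 kg.
Tool frame: the origin (TCP) lies at the centre of the arm's flange, where the gripper is bolted on; the fingertips stand 178 mm ahead of it and the grasp point (between the pads) lies 159 mm ahead of it; z points along the fingers, y is the direction in which the jaws open and shut (so a half turn about z gives the same grasp; the last joint's range is limited). The gripper opens to 92 mm and grips with 3 to 60 N. Pads are 19 mm wide; open, the fingers measure 130 mm over their backs; the gripper's body (75 mm by 190 mm) begins 47 mm behind the grasp point.
Start: joints at [-0.103, 0.434, 0.025, 1.573, -0.012, 1.134, -0.075], TCP at [0.625, -0, 0.405] pointing down, gripper open.
Joint ranges: [-2.62, 2.62], [-0.44, 2.09], [-1.27, 1.32], [0.08, 2.57], [-1.32, 4.46], [0.12, 2], [-2.74, 2.74]. Speed limits (rad/s): [2.22, 2.22, 3.01, 3.01, 3.14, 3.14, 3.14].

## Interface

Orientations are given as a rotation vector (axis times angle).
In Python, from cell import arm, get_image, camera_model gives the robot as it stands. The module is installed in compiled form; this text tells all that it offers.
- The arm moves only by the shell command python3 -m pendant 'ROWS' [FORCE]. ROWS is JSON, a list that holds one entry, the list of rows, each a list of 7 numbers: the shift along the tool's x, y, z in mm, then the turn, a rotation vector about the tool's x, y, z in rad, then the closure, from -1 (fully open) to 1 (shut). In form: [[[x, y, z, rx, ry, rz, hand], ...]]. A call has 1 to 20 rows; each row is the pose to reach, as a shift and turn from the pose commanded when the call began, along the tool's axes at that moment; what a row does not reach only later rows make up. A row lasts 1/8 s, in which the tool goes at most 62.5 mm and 10.7 degrees, less where a joint would pass 70% of its speed; a pose out of reach is approached as far as the arm can. A call with a gripper value outside its range is refused whole. The fingers move at their own pace and stop on an object; FORCE is the grip in N (left out, the last holds). Time passes only in rows, so rows that repeat a pose let the fingers close. It gives the time, the measured TCP pose, the force and the opening at its end, in the units of the state.
- arm.observe(): the state, without advancing time (a new reading comes with each control period).
- get_image(name): name is "scene" or "side" or "wrist"; returns the picture (400x640x3 uint8, red, green, blue); there is no depth.
- camera_model(name): a dict with "fx", "fy", "cx", "cy" (pixels), "k1" (the pictures are not rectified: a ray, as slopes to the right and down, at radius r is drawn at 1 + k1 r^2 times it, then the intrinsics apply), "position" and "orientation" of the camera in the world; the wrist camera has in their place "T_tool_cam" (4x4, takes a point from camera to tool coordinates, whose origin is the TCP and whose axes are the flange's). Camera axes: x right, y down, z forward; pixel columns grow to the right and rows downward; lengths in m; the calibration is good to about 2 mm. A picture is of the moment at which its call begins: read the wrist's pose just before it. camera_model takes no time and is no camera call.
- arm.sign_off(): hands the job in, once; it reports no verdict.
The state is a dict: "clock": time; "joints": joint angles; "dq": joint speeds; "joint_efforts": joint torques, N m; "position": TCP position; "ee_rot": TCP orientation; "force": force on the tool from outside, world axes, zero at the start; "ft_torque": the same for the moment, N m; "width": opening from 0.0 (shut) to 1.0 (fully open).
Only numpy, scipy, OpenCV 4.12 (cv2) and the standard library are available. Lean on these libraries where they do the work, as an engineer would, in place of code of your own. Each camera call takes 0.05 s, during which the arm holds its last target.

## Working session

There is one attempt and no reset: what is moved stays moved. The work goes in short steps, Python scripts to look and compute and a shell command to move; the robot and the scene stay as the last step left them, time stands still between calls to the robot, and variables do not carry over. Pictures are saved under pics/ and viewed, and the job is handed in when it is done.

```bash
mkdir -p pics
python3 - <<'E'
from cell import arm,get_image,camera_model
import cv2
s=arm.observe(); print(s)
for n in ["scene","side","wrist"]:
    m=camera_model(n); print(n,m)
    im=get_image(n); cv2.imwrite(f"pics/{n}0.png",im[:,:,::-1])
E
```

```text
{'clock': 0.0, 'joints': array([-0.10261768,  0.4352304 ,  0.02498184,  1.57406641, -0.01157145,
        1.13399333, -0.0750988 ]), 'dq': array([ 0.00102806, -0.00029529, -0.00061845,  0.00035925,  0.00019019,
       -0.00143   ,  0.00262479]), 'joint_efforts': array([ 3.89017032e-04, -6.67853522e+01,  9.84863900e-01, -3.14464223e+01,
       -6.05165795e-02,  4.27553023e-02,  1.12382318e-04]), 'position': array([ 6.24781220e-01, -2.92094060e-05,  4.03952128e-01]), 'ee_rot': array([-2.22080631e+00, -2.22070294e+00,  1.90382691e-03]), 'force': array([-0.15624068,  0.1708926 ,  0.0560365 ]), 'ft_torque': array([ 0.01622826, -0.00077081, -0.0512657 ]), 'width': 1.002134326673841}
scene {'fx': 387.2989764859205, 'fy': 387.2989764859205, 'cx': 320.77285773091916, 'cy': 200.63904789775043, 'k1': -0.06003998943838548, 'position': array([1.2608696 , 0.1586681 , 0.78153025]), 'orientation': array([-1.58215106, -1.91147815,  0.83431915])}
side {'fx': 414.04480812177763, 'fy': 414.04480812177763, 'cx': 319.7437261227921, 'cy': 200.39640508939587, 'k1': 0.020823429787449516, 'position': array([-0.00494512, -0.99507972,  0.79615382]), 'orientation': array([-2.06942816,  0.48946472, -0.28627804])}
wrist {'fx': 305.3184998876509, 'fy': 305.3184998876509, 'cx': 318.57765632682333, 'cy': 202.22598456101235, 'k1': 0.003589489467073499, 'T_tool_cam': array([[-1.62069019e-03, -9.57149941e-01, -2.89588264e-01,
         7.90603428e-02],
       [ 9.99998686e-01, -1.55803997e-03, -4.46876517e-04,
         2.40116045e-04],
       [-2.34622597e-05, -2.89588608e-01,  9.57151209e-01,
         1.92981515e-02],
       [ 0.00000000e+00,  0.00000000e+00,  0.00000000e+00,
         1.00000000e+00]])}
```

View pics/scene0.png

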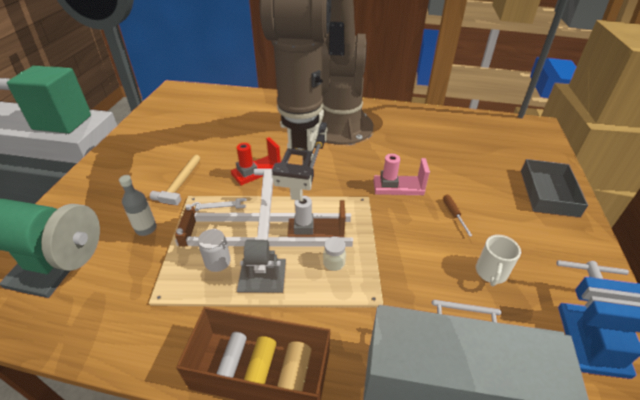

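View pics/side0.png

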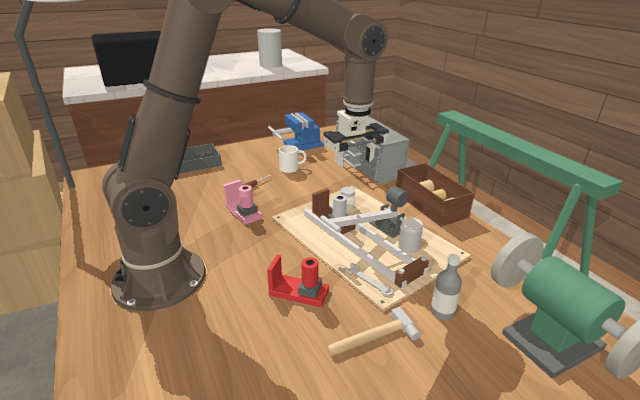

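View pics/wrist0.png

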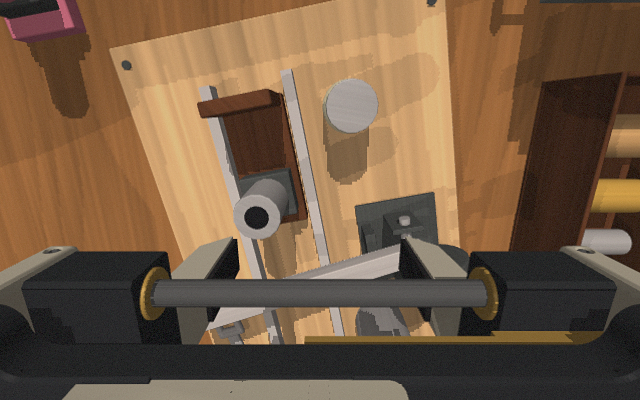

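Candidates for the sled: the dark wooden one on the track at scene (318,225), the red look-alike at (255,165) and the pink look-alike at (402,178). I choose the dark one, between the rails, and check it in a close crop.

Run:
```python
import cv2
a=cv2.imread("pics/scene0.png"); 
cv2.imwrite("pics/scene0c.png",cv2.resize(a[155:310,145:390],None,fx=3.2,fy=3.2,interpolation=cv2.INTER_CUBIC))
a=cv2.imread("pics/side0.png"); 
cv2.imwrite("pics/side0c.png",cv2.resize(a[170:310,265:475],None,fx=3.8,fy=3.8,interpolation=cv2.INTER_CUBIC))
```

```text
(no output)
```

View pics/scene0c.png

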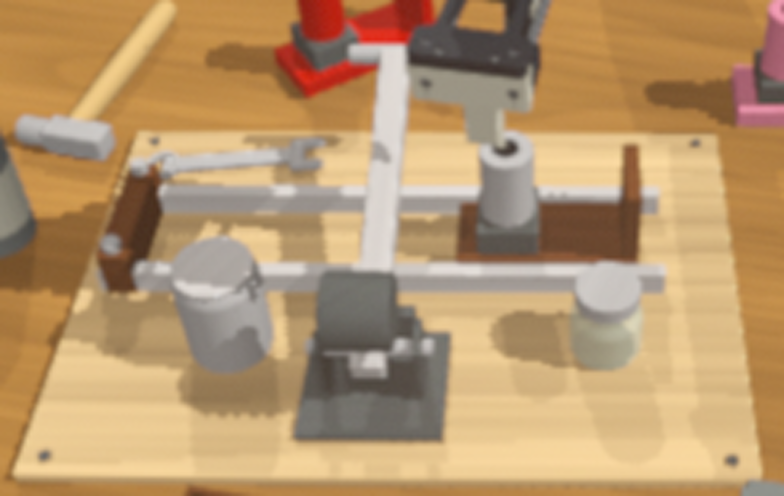

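View pics/side0c.png

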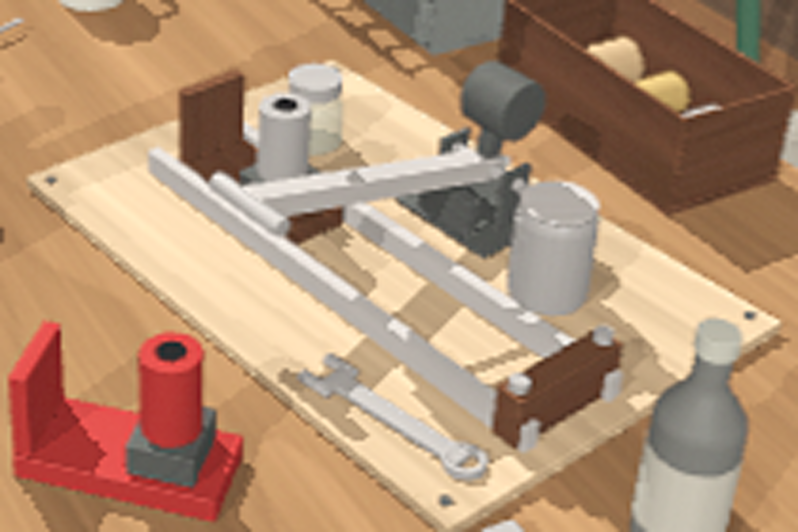

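The crops show the dark wooden sled between the rails, with its push board at scene (342,215). The bar is at about scene (265,171), the stop block at (186,226), and the arm is lowered. Next I need finer points from the wrist picture.

Run:
```python
import cv2
a=cv2.imread("pics/wrist0.png"); 
cv2.imwrite("pics/wrist0c.png",cv2.resize(a[30:250,100:400],None,fx=2.6,fy=2.6,interpolation=cv2.INTER_CUBIC))
a=cv2.imread("pics/side0.png"); 
cv2.imwrite("pics/side0d.png",cv2.resize(a[180:290,300:435],None,fx=5.5,fy=5.5,interpolation=cv2.INTER_CUBIC))
```

```text
(no output)
```

View pics/wrist0c.png

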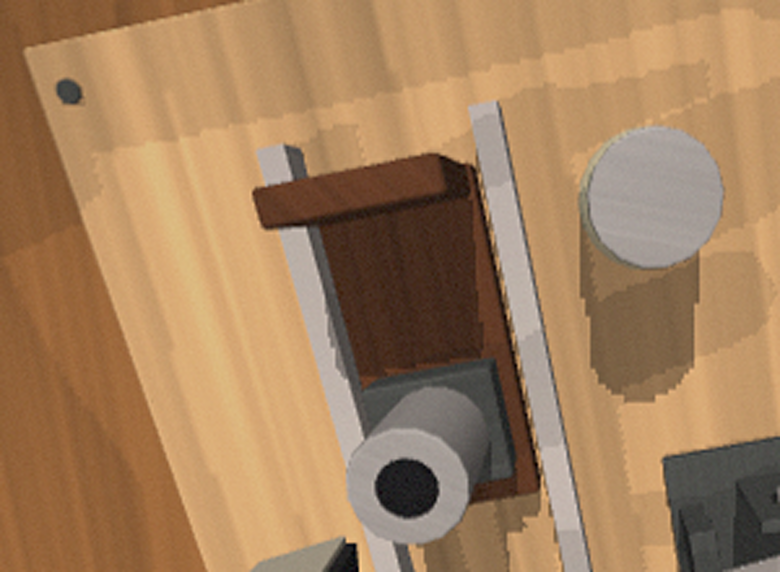

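View pics/side0d.png

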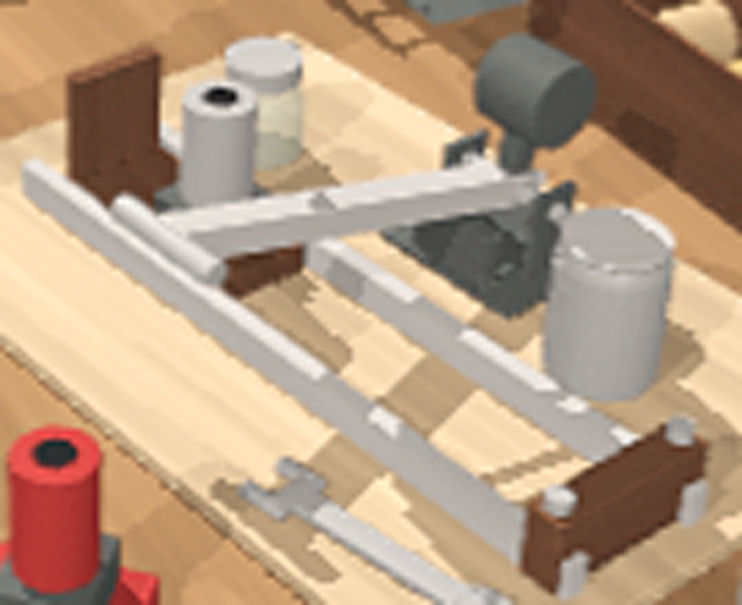

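Run:
```python
import cv2
a=cv2.imread("pics/scene0.png"); 
b=cv2.resize(a[195:255,160:220],None,fx=9,fy=9,interpolation=cv2.INTER_CUBIC)
a=cv2.imread("pics/side0.png"); 
c=cv2.resize(a[250:295,385:435],None,fx=12,fy=12,interpolation=cv2.INTER_CUBIC)
cv2.imwrite("pics/zs.png",b);cv2.imwrite("pics/zd.png",c)
```

```text
(no output)
```

View pics/zs.png

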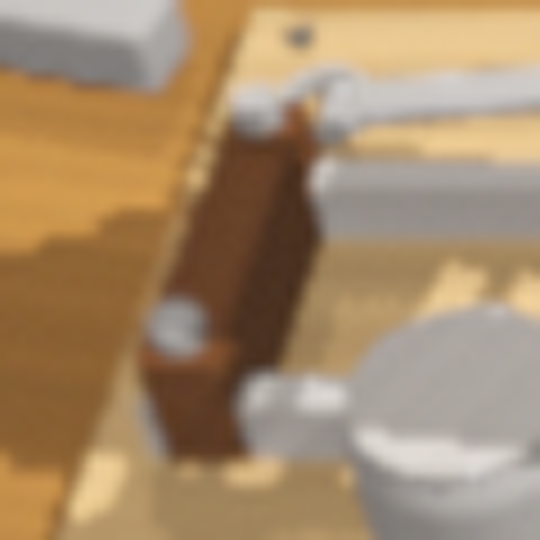

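View pics/zd.png

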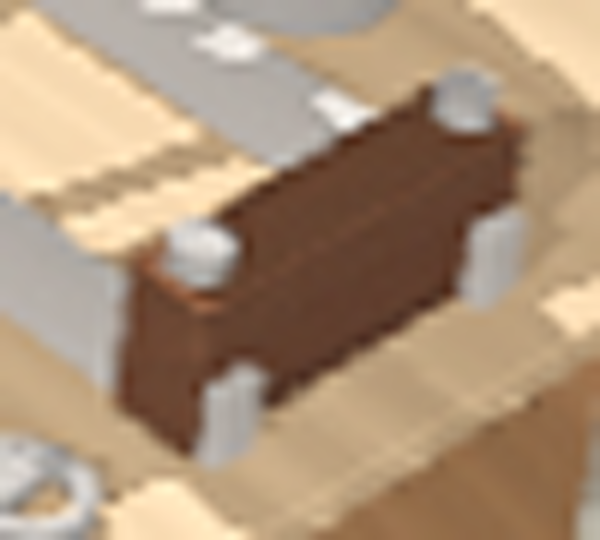

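```bash
cat > h.py <<'E'
import numpy as np, cv2
from scipy.spatial.transform import Rotation as R
from scipy.optimize import least_squares
from cell import arm,camera_model
CM={n:camera_model(n) for n in("scene","side","wrist")}
def campose(n,pos=None,rv=None):
    if n!="wrist": return np.array(CM[n]["position"]),R.from_rotvec(CM[n]["orientation"]).as_matrix()
    T=np.array(CM[n]["T_tool_cam"]);Rt=R.from_rotvec(rv).as_matrix()
    return Rt@T[:3,3]+np.array(pos),Rt@T[:3,:3]
def proj(n,P,pose):
    p,Rm=pose;c=CM[n];q=(np.asarray(P)-p)@Rm;s=q[:,:2]/q[:,2:]
    s=s*(1+c["k1"]*(s**2).sum(1,keepdims=True))
    return s*[c["fx"],c["fy"]]+[c["cx"],c["cy"]]
def B2W(st,P):
    c,s=np.cos(st[2]),np.sin(st[2]);P=np.atleast_2d(np.asarray(P,float))/1000
    return np.c_[st[0]+c*P[:,0]-s*P[:,1],st[1]+s*P[:,0]+c*P[:,1],P[:,2]]
E
python3 - <<'E'
from h import *
W=("wrist",np.array([6.2478e-01,-2.9e-05,4.0395e-01]),np.array([-2.22080631,-2.2207,1.9e-03]))
w=lambda x,y:(x/2.6+100,y/2.6+30); s=lambda x,y:(x/3.2+145,y/3.2+155); d=lambda x,y:(x/3.8+265,y/3.8+170); e=lambda x,y:(x/5.5+300,y/5.5+180)
# name, pix, (x, y, z, var) var added to y: 0 none 1 stop 2 sled 3 stand
O=[("wrist",w(25,47),(-145,270,12),0),("wrist",w(288,146),(-39,210,34),0),("wrist",w(470,103),(39,210,34),0),
("wrist",w(253,187),(-33,75,102),2),("wrist",w(435,154),(33,75,102),2),("wrist",w(265,228),(-33,61,102),2),("wrist",w(447,196),(33,61,102),2),
("scene",s(140,135),(-145,-270,12),0),("scene",s(717,137),(-145,270,12),0),("scene",s(760,482),(225,270,12),0),("scene",s(13,475),(225,-270,12),0),
("side",d(30,182),(-145,270,12),0),("side",d(440,527),(-145,-270,12),0),("side",d(778,322),(225,-270,12),0),("side",d(350,62),(225,270,12),0),
("scene",s(293,440),(195,-55,12),3),("scene",s(443,440),(195,55,12),3),("side",e(120,205),(-117,40,125),3),("side",e(218,270),(-117,-40,125),3),
("side",(396.3,271.5),(-55,0,57),1),("side",(402.1,275.4),(-55,-25,57),1),("side",(428.3,260.8),(55,-25,57),1),("scene",(176.1,236.1),(55,-25,57),1),("scene",(186.1,234.4),(55,0,57),1)]
ps={"wrist":campose("wrist",W[1],W[2]),"scene":campose("scene"),"side":campose("side")}
def res(v):
    out=[]
    for n,px,P,k in O:
        P=np.array(P,float); 
        if k: P[1]+=v[2+k]*1000
        out.append(proj(n,B2W(v[:3],P),ps[n])[0]-px)
    return np.array(out)
r=least_squares(lambda v:res(v).ravel(),[0.6,0,0,-.215,.135,0],loss="soft_l1",x_scale=.1)
v=r.x;print(v.round(4))
for o,q in zip(O,res(v)): print(o[0],o[2],o[3],q.round(1))
np.save("v.npy",v)
for n,P in dict(bar=(-117,v[5]*1e3,125),barE1=(-117,v[5]*1e3+40,125),pivot=(145,v[5]*1e3,60),rear=(0,v[4]*1e3+75,62),front=(0,v[4]*1e3-75,22),stop=(0,v[3]*1e3,34.5)).items(): print(n,B2W(v,P)[0].round(4))
E
```

```text
[ 0.5841 -0.0947  0.1816 -0.218   0.114  -0.0134]
wrist (-145, 270, 12) 0 [-0.9 -0.2]
wrist (-39, 210, 34) 0 [-0.8 -1.3]
wrist (39, 210, 34) 0 [0.1 0.9]
wrist (-33, 75, 102) 2 [-0.4  0.6]
wrist (33, 75, 102) 2 [ 2.7 -1.2]
wrist (-33, 61, 102) 2 [-0.4  1.1]
wrist (33, 61, 102) 2 [ 1.7 -0.7]
scene (-145, -270, 12) 0 [-1.  -1.6]
scene (-145, 270, 12) 0 [-0.6 -1.1]
scene (225, 270, 12) 0 [-0.2 -0.4]
scene (225, -270, 12) 0 [-1.5 -0.9]
side (-145, 270, 12) 0 [-1.1 -2.2]
side (-145, -270, 12) 0 [ 1.9 -0.2]
side (225, -270, 12) 0 [ 0.9 -0.4]
side (225, 270, 12) 0 [-4.4 -1.5]
scene (195, -55, 12) 3 [-0.3  0.5]
scene (195, 55, 12) 3 [-0.3  1. ]
side (-117, 40, 125) 3 [-0.4 -0.5]
side (-117, -40, 125) 3 [-1.   0.3]
side (-55, 0, 57) 1 [-1.9 -1.2]
side (-55, -25, 57) 1 [-0.9 -0.1]
side (55, -25, 57) 1 [ 0.2 -1.3]
scene (55, -25, 57) 1 [-1.9 -1.1]
scene (55, 0, 57) 1 [-2.2  0.7]
bar [ 0.4714 -0.129   0.125 ]
barE1 [ 0.4642 -0.0897  0.125 ]
pivot [ 0.7291 -0.0817  0.06  ]
rear [0.5499 0.0912 0.062 ]
front [ 0.577  -0.0563  0.022 ]
stop [ 0.6234 -0.3092  0.0345]
```

Run:
```python
from h import *
import cv2
def ray(n,px):
    c=CM[n];p,Rm=campose(n);s=(np.array(px)-[c["cx"],c["cy"]])/[c["fx"],c["fy"]]
    t=s.copy()
    for _ in range(5): t=s/(1+c["k1"]*(t@t))
    return p,Rm@np.r_[t,1]
def onz(n,px,z):
    p,d=ray(n,px);return p+d*(z-p[2])/d[2]
d=lambda x,y:(x/3.8+265,y/3.8+170)
for q in [(15,470),(215,518),(243,440),(20,445)]: print("red base side",onz("side",d(*q),0.0).round(3))
for q in [(12,380),(55,325)]: print("red pushboard top",onz("side",d(*q),0.09).round(3))
print("red scene",onz("scene",(145+310/3.2,155+90/3.2),0).round(3),onz("scene",(145+280/3.2,155+55/3.2),0).round(3))
print("pink scene",onz("scene",(375,193),0).round(3),onz("scene",(426,193),0).round(3))
print("tin side top ctr",onz("side",d(556,205),.102).round(3),"jar",onz("side",d(315,78),.082).round(3))
```

```text
red base side [ 0.253 -0.195  0.   ]
red base side [ 0.359 -0.3    0.   ]
red base side [ 0.412 -0.24   0.   ]
red base side [ 0.265 -0.172  0.   ]
red pushboard top [ 0.252 -0.204  0.09 ]
red pushboard top [ 0.301 -0.162  0.09 ]
red scene [ 0.391 -0.252  0.   ] [ 0.344 -0.3    0.   ]
pink scene [0.358 0.163 0.   ] [0.328 0.317 0.   ]
tin side top ctr [ 0.703 -0.211  0.102] jar [0.653 0.076 0.082]
```

```bash
cat >> h.py <<'E'
v=np.load("v.npy"); bx=np.r_[np.cos(v[2]),np.sin(v[2]),0]; by=np.r_[-bx[1],bx[0],0]; ez=np.r_[0,0,1.]
def ori(phi,ydir): # tool z = down tilted phi toward +bx ; tool y=ydir
    z=np.sin(phi)*bx-np.cos(phi)*ez; return np.c_[np.cross(ydir,z),ydir,z]
PHI=np.deg2rad(35); ROT1=ori(PHI,-by)
def bar(th): a=np.deg2rad(14)+th; return B2W(v,(145,v[5]*1e3,60))[0]+.27*(-np.cos(a)*bx+np.sin(a)*ez)
def tcp_bar(th,gap=0):
    n=np.cos(PHI)*bx+np.sin(PHI)*ez; t=np.sin(PHI)*bx-np.cos(PHI)*ez
    return bar(th)-(.018+gap)*n-.153*t
ROT2=ori(0,bx)
def rel(P,Rm=None,cur=None):
    s=arm.observe(); p,r=(s["position"],R.from_rotvec(s["ee_rot"]).as_matrix()) if cur is None else cur
    d=r.T@(np.asarray(P)-p)*1000
    rv=R.from_matrix(r.T@(Rm if Rm is not None else r)).as_rotvec()
    return d.round(0),rv.round(3)
E
python3 - <<'E'
from h import *
A=tcp_bar(0)-.05*bx
print(A,tcp_bar(0))
c=(np.array([.625,0,.405]),R.from_rotvec([-np.pi/2**.5,-np.pi/2**.5,0]).as_matrix())
print(rel(A+.15*ez,ROT1,c))
E
```

```text
[ 0.32144763 -0.15658195  0.2403248 ] [ 0.3706258  -0.14755375  0.2403248 ]
(array([-157., -304.,   15.]), array([-0.423,  0.508,  1.343]))
```

```bash
python3 -m pendant '[[[-13,-25,0,-0.035,0.042,0.112,0.17],[-26,-50,0,-0.07,0.085,0.224,0.17],[-39,-76,0,-0.106,0.127,0.336,0.17],[-52,-101,0,-0.141,0.169,0.448,0.17],[-65,-127,0,-0.176,0.212,0.56,0.17],[-78,-152,0,-0.212,0.254,0.672,0.17],[-92,-177,5,-0.247,0.296,0.783,0.17],[-105,-203,5,-0.282,0.339,0.895,0.17],[-118,-228,10,-0.317,0.381,1.007,0.17],[-131,-253,10,-0.353,0.423,1.119,0.17],[-144,-279,15,-0.388,0.466,1.231,0.17],[-157,-304,15,-0.423,0.508,1.343,0.17],[-157,-304,15,-0.423,0.508,1.343,0.17]]]'
python3 - <<'E'
from h import *
print(arm.observe()["joints"].round(3)); A=tcp_bar(0)-.05*bx
print(rel(A+.15*ez,ROT1),rel(A,ROT1),rel(tcp_bar(0),ROT1))
E
```

```text
clock: 1.78
position: [0.3193, -0.1575, 0.3894]
ee_rot: [-2.934, -0.261, -0.925]
force: [0.0, -0.1, 0.4]
width: 0.419
[ 0.237 -0.12   0.243  2.395 -0.774  0.487 -0.281]
(array([ 2., -0.,  1.]), array([ 0.001,  0.   , -0.004])) (array([-84.,  -0., 123.]), array([ 0.001,  0.   , -0.004])) (array([-43.,  -0., 152.]), array([ 0.001,  0.   , -0.004]))
```

```bash
python3 -m pendant '[[[-20,0,30,0,0,0,0.17],[-42,0,62,0,0,0,0.17],[-63,0,93,0,0,0,0.17],[-84,0,123,0,0,0,0.17],[-84,0,123,0,0,0,0.17]]]'
python3 - <<'E'
from h import *
import cv2
from cell import get_image
s=arm.observe();print(s["joints"].round(3)); A=tcp_bar(0)-.05*bx
print(rel(A,ROT1),rel(tcp_bar(0),ROT1))
for n in("side","scene"):
    cv2.imwrite(f"pics/{n}1.png",cv2.resize(get_image(n)[150:310,170:430] if n=="scene" else get_image(n)[130:310,220:480],None,fx=3,fy=3)[:,:,::-1])
E
```

```text
clock: 2.4
position: [0.3101, -0.1587, 0.2858]
ee_rot: [-2.978, -0.292, -0.808]
force: [-0.5, -0.0, -0.6]
width: 0.414
[ 0.77   0.134 -0.298  2.498 -1.278  0.288  0.313]
(array([-13.,  -0.,  45.]), array([0.001, 0.082, 0.014])) (array([30.,  0., 70.]), array([0.001, 0.082, 0.014]))
```

View pics/side1.png

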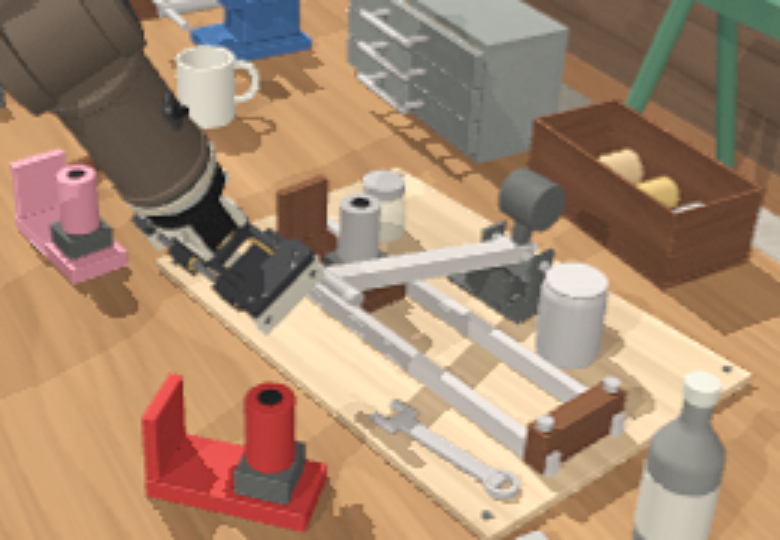

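View pics/scene1.png

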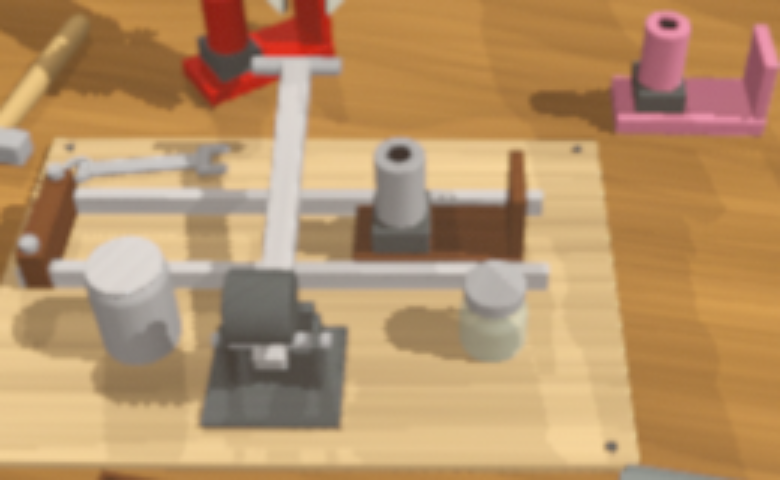

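The gripper is low in front of the bar, and the bar and red look-alike are untouched. Joint 5 is close to its limit at this 35° tilt, so I back up and use a 25° tilt.

```bash
sed -i 's/PHI=np.deg2rad(35)/PHI=np.deg2rad(25)/' h.py
python3 - <<'E'
from h import *
B=tcp_bar(0)-.032*bx; print(B)
# commanded pose at start of call is approx target of last: use measured
print(rel(B+.11*ez,ROT1),rel(B,ROT1))
E
```

```text
[ 0.36032572 -0.14944466  0.25637687]
(array([ 86.,   0., -43.]), array([ 0.003, -0.092,  0.009])) (array([31., -1., 52.]), array([ 0.003, -0.092,  0.009]))
```

```bash
python3 -m pendant '[[[22,0,-10,0,-0.023,0,0.17],[43,0,-21,0,-0.046,0,0.17],[64,0,-32,0,-0.07,0,0.17],[86,0,-43,0,-0.092,0,0.17],[86,0,-43,0,-0.092,0,0.17]]]'
python3 - <<'E'
from h import *
s=arm.observe();print(s["joints"].round(3)); B=tcp_bar(0)-.032*bx
print(rel(B+.11*ez,ROT1),rel(B,ROT1))
E
```

```text
clock: 3.12
position: [0.3626, -0.1481, 0.3686]
ee_rot: [-3.022, -0.297, -0.678]
force: [0.9, -0.1, -0.1]
width: 0.414
[ 0.502  0.016 -0.146  2.29  -0.462  0.493 -0.647]
(array([-3.,  1.,  1.]), array([ 0.006, -0.004,  0.015])) (array([-50.,  -0., 100.]), array([ 0.006, -0.004,  0.015]))
```

Commanded pose tracks the measured one. Descend.

```bash
python3 -m pendant '[[[-12,0,25,0,0,0,0.17],[-25,0,50,0,0,0,0.17],[-37,0,75,0,0,0.015,0.17],[-50,0,100,0,0,0.015,0.17],[-50,0,100,0,0,0.015,0.17]]]'
python3 - <<'E'
from h import *
s=arm.observe();print(s["joints"].round(3)); B=tcp_bar(0)-.032*bx
print(rel(B,ROT1))
for th in np.arange(0,1.21,.1): print(round(th,1),rel(tcp_bar(th),ROT1)[0])
E
```

```text
clock: 3.75
position: [0.3564, -0.1501, 0.2529]
ee_rot: [-3.02, -0.265, -0.663]
force: [-0.0, -0.0, 0.3]
width: 0.418
[ 0.693  0.266 -0.376  2.429 -0.928  0.143 -0.147]
(array([ 5.,  0., -1.]), array([ 0.002,  0.004, -0.006]))
0.0 [34. -0. 12.]
0.1 [52. -0. -8.]
0.2 [ 72.  -0. -27.]
0.3 [ 93.  -0. -43.]
0.4 [117.  -1. -57.]
0.5 [141.  -1. -68.]
0.6 [166.  -1. -77.]
0.7 [193.  -1. -84.]
0.8 [219.  -1. -88.]
0.9 [246.  -1. -89.]
1.0 [273.  -2. -87.]
1.1 [300.  -2. -83.]
1.2 [326.  -2. -76.]
```

```bash
python3 -m pendant '[[[10,0,4,0,0,0,0.17],[20,0,8,0,0,0,0.17],[34,0,12,0,0,0,0.17],[43,0,2,0,0,0,0.17],[52,0,-8,0,0,0,0.17],[62,0,-17,0,0,0,0.17],[72,0,-27,0,0,0,0.17],[83,0,-35,0,0,0,0.17],[93,0,-43,0,0,0,0.17]]]'
python3 - <<'E'
from h import *
import cv2
from cell import get_image
s=arm.observe();print(s["joints"].round(3),s["force"].round(1))
cv2.imwrite("pics/side2.png",cv2.resize(get_image("side")[130:310,220:480],None,fx=3,fy=3)[:,:,::-1])
for th in np.arange(0.3,1.31,.1): print(round(th,1),rel(tcp_bar(th),ROT1)[0])
E
```

```text
clock: 4.88
position: [0.4211, -0.1385, 0.3338]
ee_rot: [-3.022, -0.267, -0.666]
force: [-2.2, 0.6, -0.7]
width: 0.414
[ 0.216  0.143  0.067  2.258 -0.525  0.394 -0.662] [-2.2  0.6 -0.7]
0.3 [-2. -0.  4.]
0.4 [ 21.  -0. -10.]
0.5 [ 45.  -0. -21.]
0.6 [ 71.  -0. -30.]
0.7 [ 97.  -1. -37.]
0.8 [124.  -1. -41.]
0.9 [151.  -1. -42.]
1.0 [178.  -1. -40.]
1.1 [204.  -1. -36.]
1.2 [230.  -1. -29.]
1.3 [256.  -1. -19.]
```

View pics/side2.png

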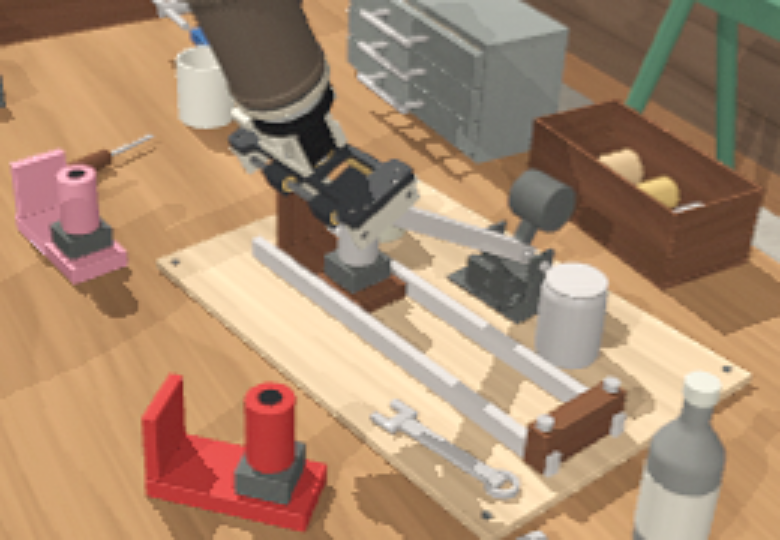

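The arm is up to about 0.3 rad and the bar is resting on the fingers. I continue along the arc past balance.

```bash
python3 -m pendant '[[[10,0,-4,0,0,0,0.17],[21,0,-10,0,0,0,0.17],[33,0,-16,0,0,0,0.17],[45,0,-21,0,0,0,0.17],[58,0,-26,0,0,0,0.17],[71,0,-30,0,0,0,0.17],[84,0,-34,0,0,0,0.17],[97,0,-37,0,0,0,0.17],[110,0,-39,0,0,0,0.17],[124,0,-41,0,0,0,0.17],[137,0,-42,0,0,0,0.17],[151,0,-42,0,0,0,0.17],[165,0,-41,0,0,0,0.17],[178,0,-40,0,0,0,0.17],[191,0,-38,0,0,0,0.17],[204,0,-36,0,0,0,0.17],[204,0,-36,0,0,0,0.17]]]'
python3 - <<'E'
from h import *
import cv2
from cell import get_image
s=arm.observe();print(s["joints"].round(3),s["force"].round(1))
cv2.imwrite("pics/side3.png",cv2.resize(get_image("side")[80:310,220:480],None,fx=3,fy=2.5)[:,:,::-1])
E
```

```text
clock: 7.05
position: [0.5908, -0.108, 0.4523]
ee_rot: [-3.021, -0.269, -0.672]
force: [-0.2, -0.1, -0.7]
width: 0.417
[ 0.02   0.245  0.139  1.781 -0.256  0.715 -1.085] [-0.2 -0.1 -0.7]
```

View pics/side3.png

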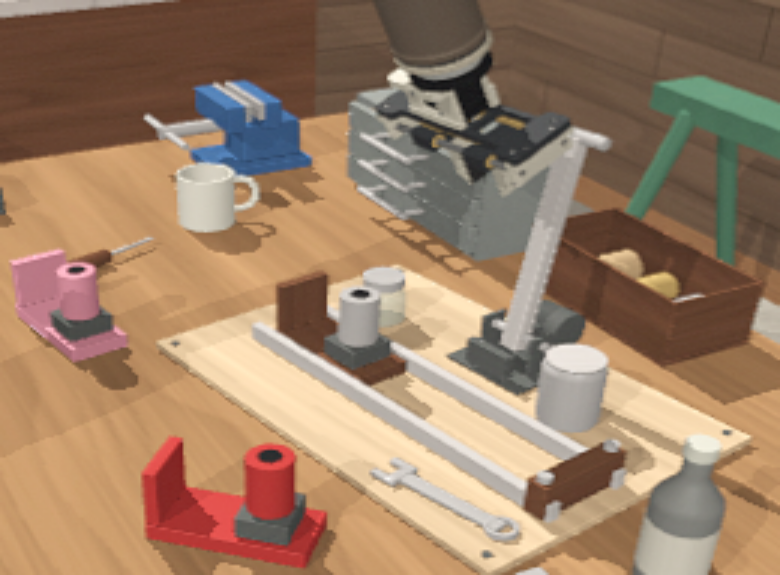

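The barrier has left the fingers and is near upright, swinging over by itself. Next I move behind the sled.

Run:
```python
from h import *
P=B2W(v,(0,v[4]*1e3+75+50,400))[0]
print(P,rel(P,ROT2),R.from_matrix(ROT2).as_rotvec())
```

```text
[0.54091286 0.14039793 0.4       ] (array([ -26., -254.,   44.]), array([ 0.346, -0.339, -1.548])) [2.01090903 2.41367961 0.        ]
```

```bash
python3 -m pendant '[[[-40,0,0,0,0,0,0.17],[-60,-20,0,0.029,-0.028,-0.129,0.5],[-58,-41,4,0.058,-0.056,-0.258,1],[-55,-62,8,0.087,-0.085,-0.387,1],[-52,-83,12,0.115,-0.113,-0.516,1],[-49,-104,16,0.144,-0.141,-0.645,1],[-46,-126,20,0.173,-0.17,-0.774,1],[-43,-147,24,0.202,-0.198,-0.903,1],[-40,-169,28,0.231,-0.226,-1.032,1],[-37,-190,32,0.26,-0.254,-1.161,1],[-34,-211,36,0.288,-0.282,-1.29,1],[-30,-233,40,0.317,-0.311,-1.419,1],[-26,-254,44,0.346,-0.339,-1.548,1],[-26,-254,44,0.346,-0.339,-1.548,1]]]'
python3 - <<'E'
from h import *
import cv2
from cell import get_image
s=arm.observe();print(s["joints"].round(3),s["force"].round(1))
for z in(400,300,230): print(rel(B2W(v,(0,v[4]*1e3+75+50,z))[0],ROT2))
cv2.imwrite("pics/side4.png",cv2.resize(get_image("side")[80:310,220:480],None,fx=3,fy=2.5)[:,:,::-1])
cv2.imwrite("pics/wrist4.png",get_image("wrist")[:,:,::-1])
E
```

```text
clock: 8.85
position: [0.5402, 0.1421, 0.4002]
ee_rot: [-2.008, -2.415, -0.001]
force: [-0.4, 0.7, 0.8]
width: 0.005
[-0.202  0.344 -0.2    1.73   0.075  1.075 -0.242] [-0.4  0.7  0.8]
(array([-2.,  0.,  0.]), array([-0.   , -0.001,  0.002]))
(array([ -2.,   0., 100.]), array([-0.   , -0.001,  0.002]))
(array([ -2.,   0., 170.]), array([-0.   , -0.001,  0.002]))
```

View pics/side4.png

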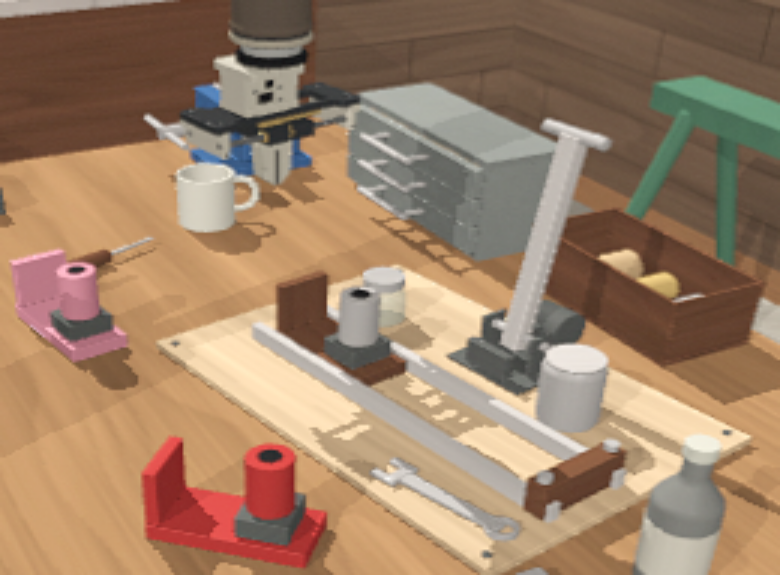

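View pics/wrist4.png

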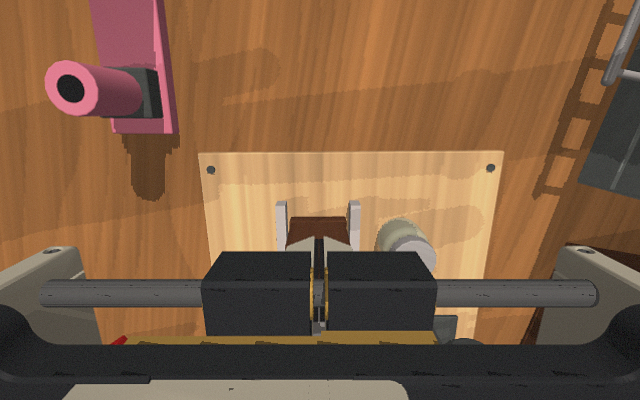

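The wrist picture shows the fingers centred on the track at u≈319, with the rails at 281 and 355. The barrier stands raised and unmoving in the side picture. I descend behind the push board.

```bash
python3 -m pendant '[[[0,0,40,0,0,0,1],[0,0,80,0,0,0,1],[0,0,120,0,0,0,1],[0,0,150,0,0,0,1],[0,0,170,0,0,0,1],[0,0,170,0,0,0,1]]]'
python3 - <<'E'
from h import *
import cv2
from cell import get_image
s=arm.observe();print(s["joints"].round(3),s["force"].round(1))
print("contact start",rel(B2W(v,(0,v[4]*1e3+75+10,230))[0],ROT2)," end",rel(B2W(v,(0,v[3]*1e3+150+10,230))[0],ROT2))
# where should the bar be at theta=1.5
for t in(1.3,1.4,1.5): print(t,proj("side",np.array([bar(t)+.04*by,bar(t)-.04*by]),campose("side")).round(1))
cv2.imwrite("pics/side5.png",cv2.resize(get_image("side")[80:310,220:480],None,fx=3,fy=2.5)[:,:,::-1])
E
```

```text
clock: 9.7
position: [0.5402, 0.139, 0.2296]
ee_rot: [-2.015, -2.409, 0.003]
force: [-1.2, -0.2, 0.5]
width: 0.006
[-0.222  0.542 -0.173  1.908  0.138  0.705 -0.299] [-1.2 -0.2  0.5]
contact start (array([-39.,   1.,  -0.]), array([-0.002,  0.001, -0.004]))  end (array([-296.,    2.,   -0.]), array([-0.002,  0.001, -0.004]))
1.3 [[389.3 132.1]
 [409.3 140.5]]
1.4 [[395.6 130.3]
 [415.6 138.5]]
1.5 [[401.6 129.4]
 [421.7 137.5]]
```

View pics/side5.png

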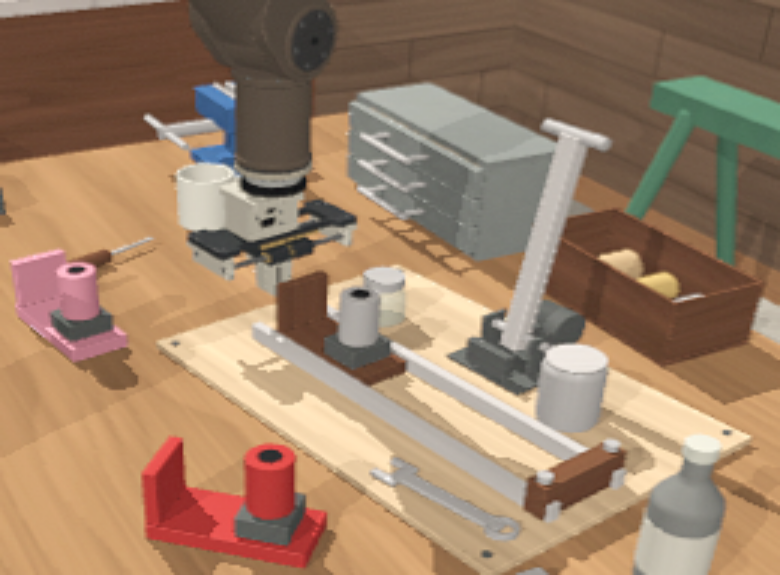

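The bar ends at side (402,131) and (421,137) match the 1.50 prediction, so the barrier is fully raised. Now I push.

```bash
python3 -m pendant '[[[-15,1,0,0,0,0,1],[-27,1,0,0,0,0,1],[-33,1,0,0,0,0,1],[-39,1,0,0,0,0,1],[-45,1,0,0,0,0,1],[-52,1,0,0,0,0,1],[-60,1,0,0,0,0,1],[-70,1,0,0,0,0,1],[-82,1,0,0,0,0,1],[-94,1,0,0,0,0,1],[-106,1,0,0,0,0,1],[-118,1,0,0,0,0,1],[-130,1,0,0,0,0,1],[-142,1,0,0,0,0,1],[-154,1,0,0,0,0,1],[-164,2,0,0,0,0,1],[-172,2,0,0,0,0,1],[-178,2,0,0,0,0,1],[-182,2,0,0,0,0,1],[-182,2,0,0,0,0,1]]]'
python3 - <<'E'
from h import *
import cv2
from cell import get_image
s=arm.observe();print(s["joints"].round(3),s["force"].round(1))
print(" end",rel(B2W(v,(0,v[3]*1e3+150+10,230))[0],ROT2))
cv2.imwrite("pics/side6.png",cv2.resize(get_image("side")[80:310,220:480],None,fx=3,fy=2.5)[:,:,::-1])
cv2.imwrite("pics/scene6.png",cv2.resize(get_image("scene")[130:310,150:410],None,fx=3,fy=3)[:,:,::-1])
E
```

```text
clock: 12.25
position: [0.5756, -0.0375, 0.2307]
ee_rot: [-2.011, -2.414, -0.002]
force: [0.2, 3.3, 3.0]
width: 0.006
[ 0.097  0.564 -0.175  1.86   0.139  0.729  0.027] [0.2 3.3 3. ]
 end (array([-116.,   -2.,    1.]), array([ 0.001, -0.001,  0.   ]))
```

View pics/side6.png

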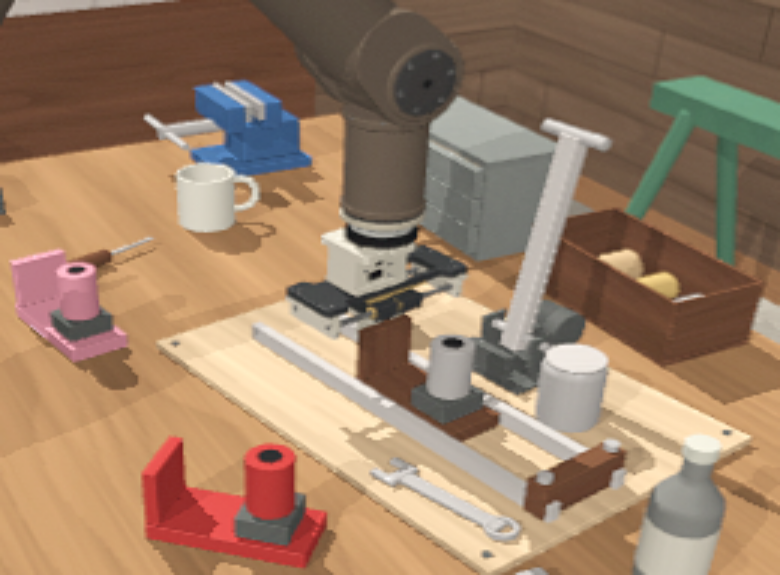

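View pics/scene6.png

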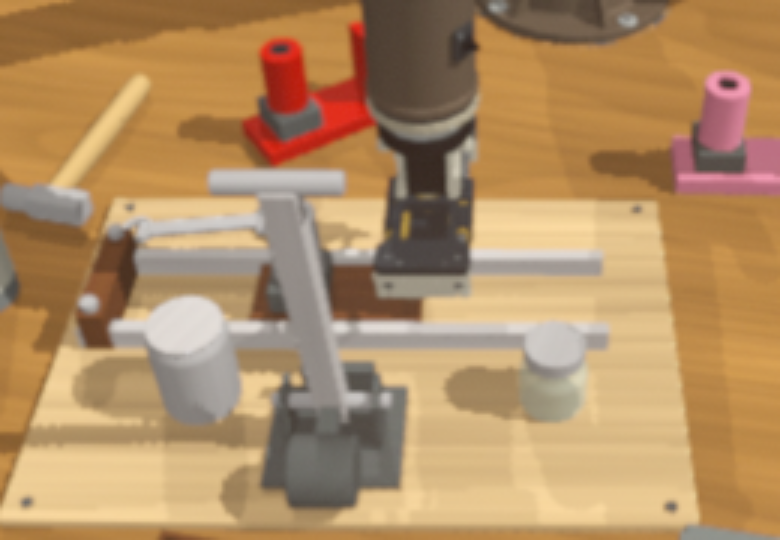

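The sled slides straight, with about 3 N at the wrist. I continue, slowing near the stop.

```bash
python3 -m pendant '[[[-8,-1,0,0,0,0,1],[-18,-1,0,0,0,0,1],[-28,-1,0,0,0,0,1],[-38,-1,0,0,0,0,1],[-48,-2,0,0,0,0,1],[-58,-2,0,0,0,0,1],[-68,-2,0,0,0,0,1],[-78,-2,0,0,0,0,1],[-86,-2,0,0,0,0,1],[-93,-2,0,0,0,0,1],[-98,-2,0,0,0,0,1],[-101,-2,0,0,0,0,1],[-104,-2,0,0,0,0,1],[-106,-2,0,0,0,0,1]]]'
python3 - <<'E'
from h import *
s=arm.observe();print(s["force"].round(1))
print(" end",rel(B2W(v,(0,v[3]*1e3+150+10,230))[0],ROT2))
E
python3 -m pendant '[[[-2,0,0,0,0,0,1],[-4,0,0,0,0,0,1],[-5,0,0,0,0,0,1],[-6,0,0,0,0,0,1]]]'
```

```text
clock: 14.1
position: [0.5925, -0.1416, 0.2306]
ee_rot: [-2.009, -2.414, -0.002]
force: [-0.7, 6.6, 5.4]
width: 0.004
[-0.7  6.6  5.4]
 end (array([-10.,   0.,   1.]), array([ 0.   , -0.002,  0.001]))
clock: 14.6
position: [0.5936, -0.1473, 0.2306]
ee_rot: [-2.009, -2.414, -0.002]
force: [-1.7, 7.2, 5.6]
width: 0.006
```

```bash
python3 -m pendant '[[[-2,0,0,0,0,0,1],[-3,0,0,0,0,0,1],[-4,0,0,0,0,0,1]]]'; python3 -m pendant '[[[-1,0,0,0,0,0,1],[-2,0,0,0,0,0,1],[-2,0,0,0,0,0,1]]]'
python3 - <<'E'
import cv2
from cell import get_image
cv2.imwrite("pics/side7.png",cv2.resize(get_image("side")[210:300,330:450],None,fx=6,fy=6)[:,:,::-1])
cv2.imwrite("pics/scene7.png",cv2.resize(get_image("scene")[150:310,150:350],None,fx=3.7,fy=3.7)[:,:,::-1])
E
```

```text
clock: 14.98
position: [0.5943, -0.1512, 0.2306]
ee_rot: [-2.009, -2.414, -0.002]
force: [-1.3, 7.1, 5.8]
width: 0.007
clock: 15.35
position: [0.5946, -0.1531, 0.2306]
ee_rot: [-2.009, -2.414, -0.002]
force: [-0.4, 7.2, 5.3]
width: 0.008
```

View pics/side7.png

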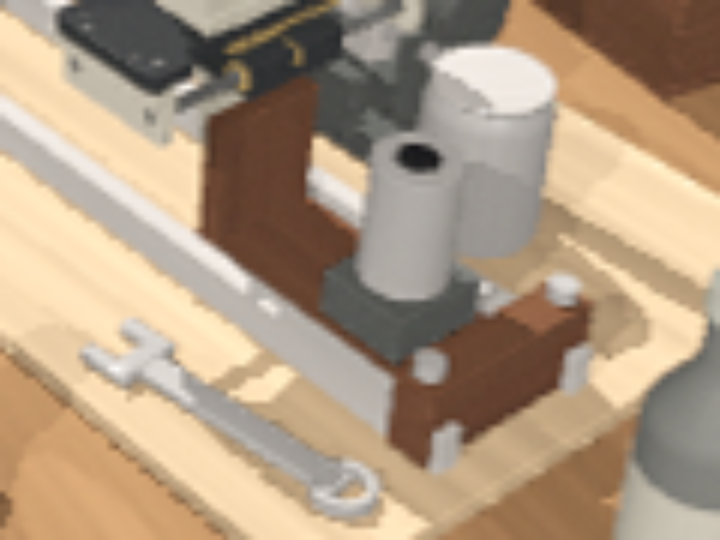

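View pics/scene7.png

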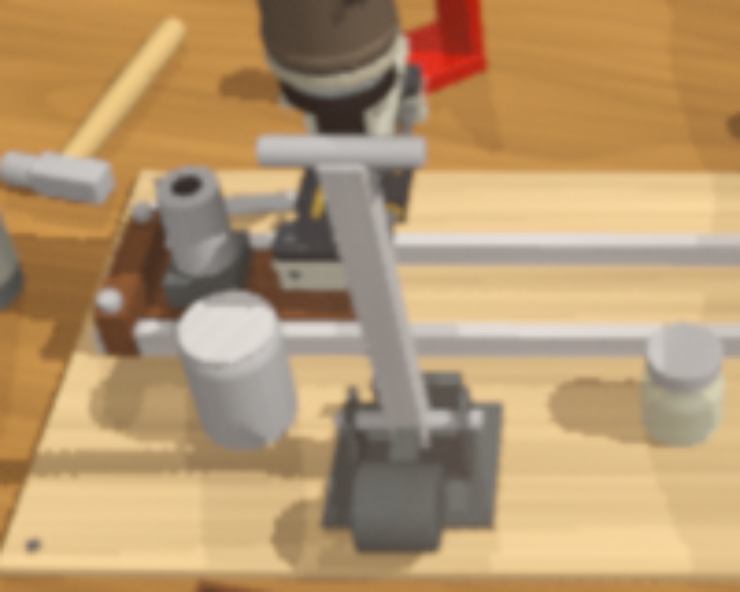

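The force is still 7 N, so there's no contact with the stop yet. I go on in small steps.

```bash
for i in 1; do python3 -m pendant '[[[-1,0,0,0,0,0,1],[-2,0,0,0,0,0,1],[-2,0,0,0,0,0,1]]]'; done; python3 -m pendant '[[[-1,0,0,0,0,0,1],[-2,0,0,0,0,0,1],[-2,0,0,0,0,0,1]]]'
```

```text
clock: 15.82
position: [0.5948, -0.1534, 0.2306]
ee_rot: [-2.006, -2.413, -0.003]
force: [-3.3, 12.3, 9.6]
width: 0.005
clock: 16.2
position: [0.5949, -0.1537, 0.2306]
ee_rot: [-2.003, -2.413, -0.005]
force: [-5.7, 17.5, 10.8]
width: 0.009
```

Contact with the stop: the force rises from 7 to 17 N with no further travel. I back off and lift clear.

```bash
python3 -m pendant '[[[4,0,0,0,0,0,1],[10,0,0,0,0,0,1],[20,0,0,0,0,0,1],[35,0,0,0,0,0,1],[50,0,0,0,0,0,1],[70,0,-10,0,0,0,1],[90,0,-40,0,0,0,1],[115,0,-80,0,0,0,1],[145,0,-125,0,0,0,1],[180,0,-170,0,0,0,1],[220,0,-190,0,0,0,1],[260,0,-190,0,0,0,1],[260,0,-190,0,0,0,1]]]'
python3 - <<'E'
from h import *
import cv2
from cell import get_image
print(arm.observe()["force"].round(1))
cv2.imwrite("pics/side8.png",cv2.resize(get_image("side")[80:310,220:480],None,fx=3,fy=2.5)[:,:,::-1])
a=get_image("scene")
cv2.imwrite("pics/scene8.png",cv2.resize(a[150:310,150:400],None,fx=3.2,fy=3.2)[:,:,::-1])
b=get_image("side")
cv2.imwrite("pics/z8.png",np.hstack([cv2.resize(b[240:290,370:440],None,fx=6,fy=6)[:,:,::-1],cv2.resize(a[195:245,165:225],None,fx=6,fy=6)[:,:,::-1]]))
E
```

```text
clock: 17.82
position: [0.547, 0.1022, 0.4218]
ee_rot: [-2.003, -2.42, -0.005]
force: [0.5, -0.2, -0.1]
width: 0.005
[ 0.5 -0.2 -0.1]
```

View pics/side8.png

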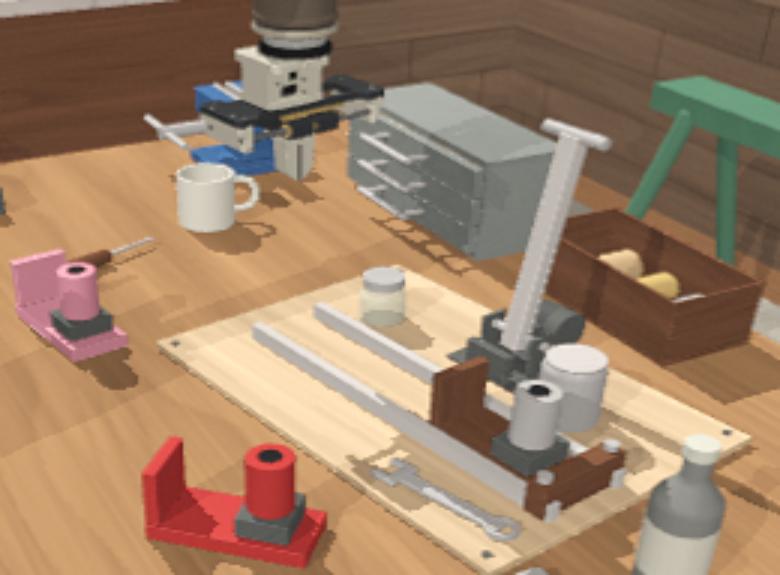

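View pics/scene8.png

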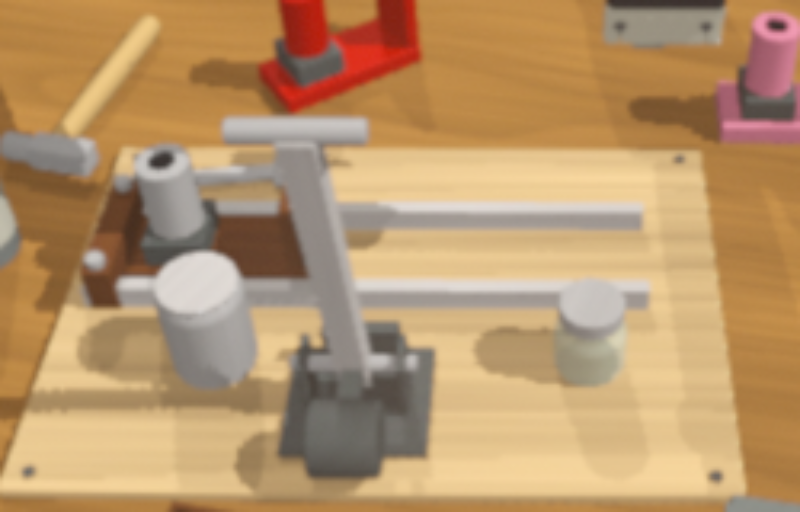

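View pics/z8.png

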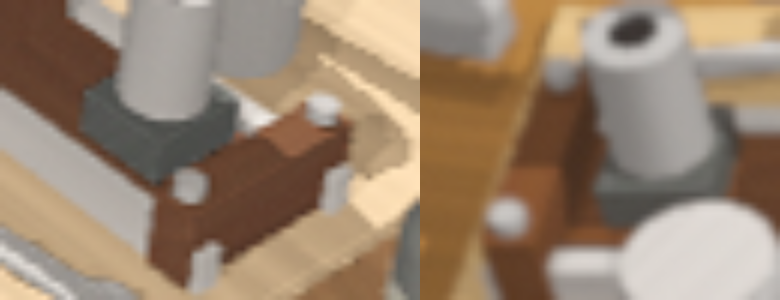

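Run:
```python
from h import *
for d in(0,4,8):
    y=v[3]*1e3+150+d; p=proj("side",B2W(v,[(-33,y,102),(33,y,102),(-33,y-14,102)]),campose("side"))
    print(d,((p-[220,80])*[3,2.5]).round(0).tolist())
s=arm.observe(); print(rel(B2W(v,(0,v[3]*1e3+160,230))[0]))
p=np.array([.5949,-.1537,.2306]); print("final contact board y of TCP",(p-B2W(v,(0,0,0))[0])@by, "stop+150:",v[3]+.15)
```

```text
0 [[431.0, 371.0], [480.0, 352.0], [441.0, 376.0]]
4 [[429.0, 369.0], [477.0, 350.0], [438.0, 375.0]]
8 [[426.0, 368.0], [475.0, 349.0], [436.0, 373.0]]
(array([-253.,    1.,  191.]), array([0., 0., 0.]))
final contact board y of TCP -0.0599670734401397 stop+150: -0.0680175324380334
```

The push-board corner at side8 (432,374) matches the prediction of (431,371) for a sled resting on the stop. I hand the job in.

```bash
python3 -c "
from cell import arm
print(arm.sign_off())"
```

```text
the job is handed in; nothing more can be done
None
```

I pushed the hand bar up along its arc past the balance point, and the barrier swung over by itself. I then pushed the dark sled along its track with closed fingers, backed off, lifted clear and handed in at about 18 s.

**Last checks:**
- **Barrier:** the bar ends were within about 1 px of where they should appear at 1.50 rad. The barrier was still there in the last pictures.
- **Sled:** wrist force rose from 7 to 17 N with no further travel, which marks contact with the stop. That point lay about 2 mm past my image estimate, within the calibration error. The picture shows no gap, and the push-board corner is within about 3 px of where it should be.
- **Bystanders:** the tin, jar, spanner, both look-alikes and everything else in view look unmoved.
- **Robot:** free of contact, with about 0.5 N at the wrist.

**What didn't go to plan:** my first approach to the bar, tilted at 35°, ran close to a joint limit and stopped short. I backed up without touching anything and repeated it at 25°.

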